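# Show the pavilion on the sliding stage

## Robot

A 6-joint arm with a two-finger parallel gripper is mounted at the origin on the work surface. World frame = base frame: x ahead of the robot, y to its left, z up, the work surface at z = 0. Lengths are in m, angles in rad, forces in N, time in s.
With the tool pointing down it reaches from about 0.425 to 0.95 m from the base axis. Payload 3.5 kg.
Tool frame: the origin (TCP) lies midway between the tips of the shut fingers; the grasp point (between the pads) lies 19 mm behind it; z points along the fingers, y is the line along which they close (so a half turn about z gives the same grasp; the last joint's range is limited). The gripper opens to 85 mm and grips with 20 to 120 N. Pads are 22 mm wide; open, the fingers measure 114 mm over their backs; the gripper's body (76 mm by 85 mm) begins 54 mm behind the grasp point. The pads swing forward as they close: fully open they stand 13 mm farther back than shut.
Start: joints at [0.997, 0.286, 1.577, -0, 1.279, -0.15], TCP at [0.278, 0.615, 0.231] pointing down, gripper open.
Joint ranges: [-2.77, 2.77], [-0.9, 2.22], [0.21, 2.48], [-1.53, 4.67], [0.24, 2.81], [-2.84, 2.84]. Speed limits (rad/s): [2.79, 2.79, 3.14, 3.14, 3.14, 3.14].

## Interface

Orientations are given as a unit quaternion [x, y, z, w].
In Python, from plant import get_state, read_camera, ctrl gives the robot as it stands.
- The arm moves only by the shell command python3 -m crank 'ROWS' [FORCE]. ROWS is JSON, a list of rows, each a list of 3 entries, a list of its own where there are three numbers: the shift along the tool's x, y, z in mm, then the turn about the tool's z in degrees, then the closure in counts, from 0 (fully open) to 255 (shut). In form: [[[tx, ty, tz], yaw, claw], ...]. A call has 1 to 10 rows; each row is the pose to reach, as a shift and turn from the pose commanded when the call began, along the tool's axes at that moment; what a row does not reach only later rows make up. A row lasts 1/10 s, in which the tool goes at most 50 mm and 8.59 degrees, less where a joint would pass 70% of its speed; a pose out of reach is approached as far as the arm can. A call with a gripper value outside its range is refused whole. The fingers move at their own pace and stop on an object; FORCE is the grip in N (left out, the last holds). Time passes only in rows, so rows that repeat a pose let the fingers close. It gives the time, the measured TCP pose, the force, the opening and the grip force at its end, in the units of the state.
- get_state(): the state, without advancing time (a new reading comes with each control period).
- read_camera(name): name is "scene" or "top" or "wrist"; returns a dict with "frame" (400x640x3 uint8, blue, green, red), "range_z" (400x640 float32, m along the optical axis (not along the pixel's ray), 0 where there is no reading), "vfov" (degrees; the focal length in pixels is half the picture's height over the tangent of half this angle, whatever the lens; pixels are square), "cx", "cy" (the principal point, pixels), "origin" and "orientation" of the camera in the world. Camera axes: x right, y down, z forward; pixel columns grow to the right and rows downward; lengths in m; the calibration is good to about 2 mm. A picture is of the moment at which its call begins.
- ctrl.sign_off(): hands the job in; it is judged then, once.
The state is a dict: "time": time; "qpos": joint angles; "dq": joint speeds; "joint_efforts": joint torques, N m; "eef_pos": TCP position; "tcp_rot": TCP orientation; "contact_force": force on the tool from outside, world axes, zero at the start; "wrist_torque": the same for the moment, N m; "opening": opening from 0.0 (shut) to 1.0 (fully open); "finger_force": force on a finger pad.
Only numpy, scipy, OpenCV 4.12 (cv2) and the standard library are available. Lean on these libraries where they do the work, as an engineer would, in place of code of your own. Each camera call takes 0.05 s, during which the arm holds its last target. There are 200 camera calls.

## Task

Put the white pavilion on the brown sliding stage of the cardboard model, flat on the stage with both yellow pegs through its holes, and let go of it. Then, by the blue handle, pull the spring-loaded stage out until its pointer is level with the red marker, and finish while still holding the handle so that it stays there with the pavilion in place. Do not shift the red marker or the other things on the table.

Things in the scene. Friction and masses are not known exactly. Their poses are not given: they have to be found in the camera images.
- pavilion_centre (a point): Centre of the loose white pavilion (100-210 g), 33 mm above its underside; 66 mm tall. Base plate 70 mm (own x) x 120 mm (own y) x 10 mm with two 14 mm through holes on the own y axis, 45 mm either side of centre. On it a box with flat upright walls, 44 mm (x) by 56 mm (y), from 10 to 60 mm above the underside, dark 6 mm skylight on top. z up.
- pavilion: The same pavilion; this origin is the centre of its underside, same axes.
- seat (a point): Point on the brown sliding stage's upper face (48 mm above the table), midway between two upright yellow pegs; travels with the stage, which slides out along this -x (z up). Pegs: 10 mm thick, 16 mm tall, tapered tips, 45 mm either side along y. Seated pavilion: plate flat on the stage, pegs through its holes, its x along this x (either way round), its centre 33 mm above this point.
- handle_top (a point): Centre of the top face of the blue upright handle block at the front of the stage, rigid with the stage: 16 mm (x) by 30 mm (y) and 65 mm tall, its foot on the stage's upper face. It stands 110 mm from the seat point in the stage's -x direction. Same axes as the seat.
- stage (a joint): How far the stage is pulled out along its -x, in m: 0 home, 0.105 the end stop. A spring draws it home: about 2.4 N at 0, growing 60 N per m (7.2 N at 0.08).
- mark (a joint): Where the red marker stands, in m: the pull-out (value of the stage joint) at which the stage's pointer is level with the red line; 0.045 to 0.085. The marker is stiff to move and is to be left as it is set.
- pointer (a point): Tip of the white pointer with a black line on the stage's left edge (+y side), 85 mm from the seat point along its y; it moves with the stage.
- mark_line (a point): Line of the red marker (12 x 20 mm, 7 mm high) on the ticked white strip beside the stage, just outside the pointer's path. Same axes as the seat: the pointer is at the mark when both have the same x in these axes.
- glue: Bystander: white glue bottle with orange cap, 56 mm wide, 115 mm tall. Origin: centre of its underside.
- tape: Bystander: roll of beige tape lying flat, 90 mm across, 24 mm high. Origin: centre of its underside.
- pencil_pot: Bystander: grey pot of pencils, 72 mm wide, 95 mm tall (pencils to 155 mm). Origin: centre of its underside.
- ruler: Bystander: aluminium scale bar lying flat, 300 x 22 x 12 mm. Origin: centre of its underside.
- weight: Bystander: brass weight, 52 mm wide, 45 mm high. Origin: centre of its underside.
- card_cube: Bystander: small white card cube, 34 mm, no base plate. Origin: centre of its underside.
- eraser: Bystander: blue eraser, 55 x 24 x 14 mm. Origin: centre of its underside.
Mind the look-alikes: they are no part of the job. What is shaped like the pavilion but purple or turquoise is not meant.

How it is judged:
On the way, in this order (a step that is already met when the one before it is completed fails the run):
1. the pavilion is seated flat over both pegs of the stage, let go, with the stage still at home (horizontal distance between pavilion_centre and seat below 0.006 m and z of pavilion_centre in the frame of seat between 0.029 and 0.037 m and angle between the x axis of pavilion_centre and the x axis of seat, either way round below 0.12 rad and angle between pavilion_centre's own z axis and vertical below 0.06 rad and contact force between the fingers and pavilion below 0.3 N and value of joint stage below 0.012 m), for 0.2 s.
2. the stage is pulled out by the handle to the red marker with the pavilion seated (horizontal distance between pavilion_centre and seat below 0.006 m and z of pavilion_centre in the frame of seat between 0.029 and 0.037 m and angle between the x axis of pavilion_centre and the x axis of seat, either way round below 0.12 rad and angle between pavilion_centre's own z axis and vertical below 0.06 rad and x of pointer in the frame of mark_line between -0.006 and 0.006 m and contact force between the fingers and stage_c3 above 1.5 N), for 0.3 s.
At the end, for the whole second after the job is handed in: The fingers hold the blue handle (more than 1.5 N) and do not touch the pavilion; the pointer is within 6 mm of the red line and still; the pavilion is seated flat over both pegs (centre within 6 mm of the seat, height within 4 mm, turned less than 0.12 rad, tilted less than 0.06 rad) (all of step 2 and contact force between the fingers and pavilion below 0.3 N and velocity of joint stage between -0.01 and 0.01 m/s); the arm keeps its last pose, push and grip.
It fails at once if one of the bystanders is pushed more than 25 mm (distance of any of glue, tape, pencil_pot, ruler, weight, card_cube, eraser from where it was at the start of the episode above 0.025 m).
It fails at once if the red marker is shifted by more than 5 mm (distance of mark_line from where it was at the start of the episode above 0.005 m).
It also fails if it takes over 51 s, if anything falls off the work surface, if the arm or the gripper's body presses on something with over 40 N, if the wrist force passes 120 N, or if a joint passes its speed limit or range.

## Working session

There is one attempt and no reset: what is moved stays moved. The work goes in short steps, Python scripts to look and compute and a shell command to move; the robot and the scene stay as the last step left them, time stands still between calls to the robot, and variables do not carry over. Pictures are saved under pics/ and viewed, at most 10 in all, crops included, and the job is handed in when it is done.

```bash
mkdir -p pics
cat > h.py <<'E'
import numpy as np, cv2
from scipy.spatial.transform import Rotation as R
from plant import get_state, read_camera, ctrl
def cam(n):
    c=read_camera(n); c['f']=200/np.tan(np.radians(c['vfov'])/2); c['M']=R.from_quat(c['orientation']).as_matrix(); c['o']=np.array(c['origin']); return c
def pts(c):
    v,u=np.mgrid[0:400,0:640]; z=c['range_z']
    p=np.stack([(u-c['cx'])/c['f']*z,(v-c['cy'])/c['f']*z,z],-1); return p@c['M'].T+c['o']
def onz(c,uv,z):
    uv=np.atleast_2d(uv).astype(float); d=np.c_[(uv-[c['cx'],c['cy']])/c['f'],np.ones(len(uv))]@c['M'].T
    return c['o']+d*((z-c['o'][2])/d[:,2])[:,None]
E
python3 - <<'E'
from h import *
for n in ['scene','top']:
    c=cam(n); cv2.imwrite(f'pics/{n}0.png',c['frame']); print(n,c['o'],c['M'].round(2).tolist(),c['vfov'],c['cx'],c['cy'])
print(get_state())
E
```

```text
scene [1.52306389 0.12905512 0.98118276] [[-0.14, 0.65, -0.75], [0.99, 0.08, -0.12], [-0.02, -0.76, -0.65]] 54.10603558333125 313.02400568675574 201.06739532225316
top [ 0.36292194 -0.03139905  1.24036518] [[0.0, -0.99, 0.1], [-1.0, -0.0, -0.02], [0.02, -0.1, -0.99]] 51.409599098180635 324.7512061175955 198.89342193171586
{'time': 0.1, 'qpos': array([ 9.96985705e-01,  2.87129869e-01,  1.57804160e+00,  3.75940349e-06,
        1.27862593e+00, -1.50023745e-01]), 'dq': array([-0.00029429, -0.00260342, -0.00445382, -0.00042042, -0.00024506,
        0.00110144]), 'joint_efforts': array([-3.90952209e-05, -4.07301950e+01, -2.93698579e+01, -1.69166751e-04,
        3.43052852e-03,  3.43386951e-06]), 'eef_pos': array([0.27722522, 0.61478078, 0.23004436]), 'tcp_rot': array([ 2.10311770e-01,  9.77633747e-01, -1.03032427e-03, -3.91997892e-04]), 'contact_force': array([-0.00631278,  0.29646401, -0.36649795]), 'wrist_torque': array([0.00433231, 0.01146477, 0.01821579]), 'finger_force': 0.0, 'opening': 1.0023811151561295}
```

View pics/top0.png

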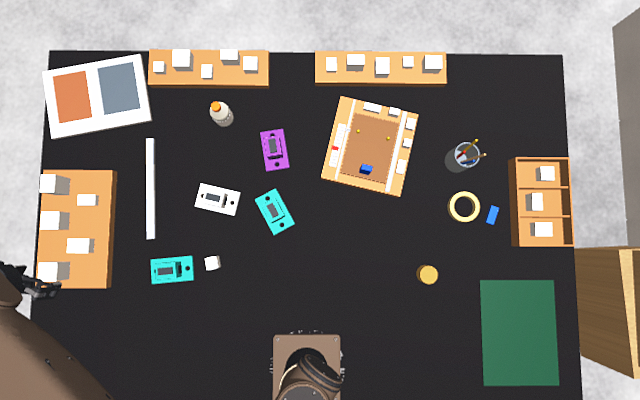

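View pics/scene0.png

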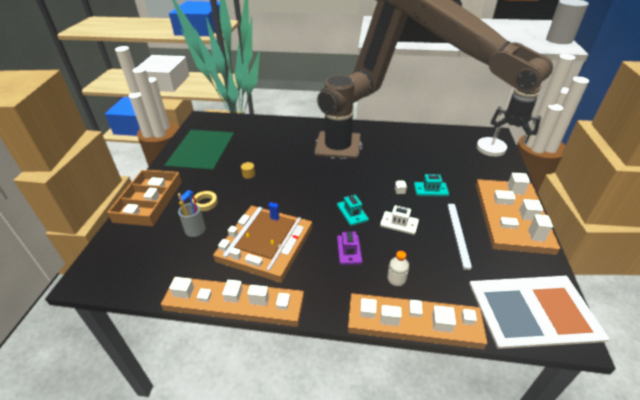

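The top view shows the white pavilion at (217,199). The look-alikes are purple (274,150) and turquoise (274,211) and (172,269), and the card cube at (212,263) has no plate. Only (217,199) is white with a base plate. The pegs are at about (359,131) and (388,137), the handle at (366,169) and the red marker at (335,148).

```bash
cat > m.py <<'E'
from h import *
c=cam('top'); I=c['frame']; P=pts(c); H=cv2.cvtColor(I,cv2.COLOR_BGR2HSV)
def comps(m,roi,mn=3):
    u0,v0,u1,v1=roi; k=np.zeros_like(m); k[v0:v1,u0:u1]=m[v0:v1,u0:u1]
    n,l,s,ce=cv2.connectedComponentsWithStats(k.astype(np.uint8)); return [(s[i,4],ce[i],l==i) for i in range(1,n) if s[i,4]>=mn]
# pavilion
roi=np.zeros((400,640),bool); roi[175:222,188:248]=1
m=roi&(P[...,2]>.004)&(H[...,1]<60)
z=P[...,2]; 
for nm,k,h in [('plate',m&(z>.004)&(z<.02),.01),('top',roi&(z>.052),.066)]:
    q=P[k]; r=cv2.minAreaRect((q[:,:2]*1000).astype(np.float32)); print(nm,k.sum(),'z',np.median(q[:,2]).round(3),'mean',q.mean(0).round(4),'rect',r)
# stage
for nm,mm,h,roi in [('peg',(H[...,0]>22)&(H[...,0]<34)&(H[...,1]>170)&(H[...,2]>120),.06,(340,110,405,155)),
  ('handle',(H[...,0]>105)&(H[...,0]<130)&(H[...,1]>120),.113,(345,150,385,185)),
  ('red',((H[...,0]<6)|(H[...,0]>174))&(H[...,1]>170),None,(322,120,360,180))]:
    for a,ce,k in comps(mm,roi):
        zz=P[k][:,2]; print(nm,a,ce.round(1),'z',np.percentile(zz,[5,50,95]).round(3),P[k].mean(0).round(4), onz(c,ce,h or np.median(zz)).round(4))
def crop(u0,v0,u1,v1): return cv2.resize(I[v0:v1,u0:u1],(400,560),interpolation=cv2.INTER_CUBIC)
cv2.imwrite('pics/crop1.png',np.hstack([cv2.resize(I[140:290,140:300],(400,375),interpolation=cv2.INTER_CUBIC),cv2.resize(I[90:200,316:424],(382,375),interpolation=cv2.INTER_CUBIC)]))
E
python3 m.py
```

```text
plate 725 z 0.01 mean [0.4875 0.2648 0.0095] rect ((490.873046875, 268.83709716796875), (138.0153350830078, 177.449462890625), 0.3073444664478302)
top 331 z 0.062 mean [0.4811 0.2514 0.1263] rect ((441.23870849609375, 128.76266479492188), (353.4792175292969, 46.835716247558594), 71.48970794677734)
peg 7 [357.9 130.4] z [0.057 0.059 0.064] [ 0.6836 -0.1464  0.0603] [[ 0.6837 -0.1464  0.06  ]]
peg 6 [387.7 138.2] z [0.059 0.061 0.064] [ 0.6608 -0.2327  0.0616] [[ 0.6612 -0.233   0.06  ]]
handle 93 [365.4 168.9] z [0.061 0.111 0.116] [ 0.5631 -0.1626  0.1011] [[ 0.5611 -0.1613  0.113 ]]
red 18 [334.6 147.7] z [0.04  0.043 0.047] [ 0.6361 -0.0792  0.0435] [[ 0.6361 -0.0792  0.0433]]
```

View pics/crop1.png

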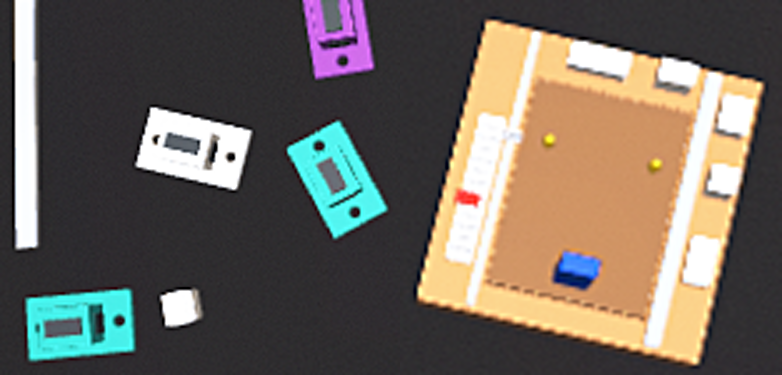

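The crop confirms the white pavilion with its plate, two holes and skylight, seen at (195,148) in the crop. The pegs are 89.5 mm apart, and the handle is where the given 110 mm puts it. The stage yaw is about -14.6°. I'll move above the pavilion.

```bash
python3 -m crank '[[[-334,-230,0],80,0],[[-334,-230,0],80,0],[[-334,-230,0],80,0],[[-334,-230,0],80,0],[[-334,-230,0],80,0],[[-334,-230,0],80,0],[[-334,-230,0],80,0],[[-334,-230,0],80,0],[[-334,-230,0],80,0],[[-334,-230,0],80,0]]' 20
cat > w.py <<'E'
from h import *; import sys
s=get_state(); M=R.from_quat(s['tcp_rot']).as_matrix(); print('t',s['time'],'tcp',s['eef_pos'].round(4),'ty ang',np.degrees(np.arctan2(M[1,1],M[0,1])).round(2),'q',s['qpos'].round(2),'f',s['contact_force'].round(1),s['finger_force'],s['opening'])
c=cam('wrist'); cv2.imwrite(f'pics/{sys.argv[1]}.png',c['frame']); np.savez('last.npz',P=pts(c),I=c['frame']); print(c['o'].round(3),c['M'].round(2).tolist(),c['f'])
E
python3 w.py w1
```

```text
time: 1.15
eef_pos: [0.4883, 0.2662, 0.231]
tcp_rot: [0.792, 0.611, -0.0, -0.0]
contact_force: [-0.0, 0.2, -0.5]
opening: 0.997
finger_force: 0.0
t 1.15 tcp [0.4883 0.2662 0.231 ] ty ang -14.72 q [ 0.32  0.03  1.87 -0.    1.25  0.57] f [-0.   0.2 -0.5] 0.0 0.9974080319459333
[0.506 0.334 0.373] [[0.97, -0.25, -0.07], [-0.26, -0.93, -0.26], [-0.0, 0.27, -0.96]] 335.7292111099418
```

View pics/w1.png

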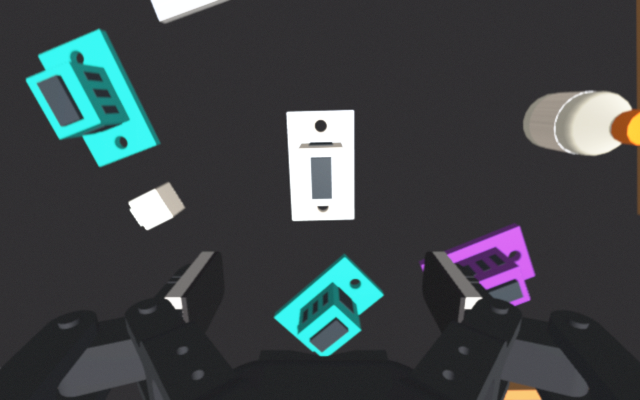

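The white pavilion is at about (321,165), holes at (321,126) and (323,208). The whole plate outline is visible, so I can measure it by casting its corners onto z = 0.01.

Run:
```python
from h import *
c=cam('wrist'); I=c['frame']; P=pts(c); H=cv2.cvtColor(I,cv2.COLOR_BGR2HSV)
k=np.zeros((400,640),np.uint8); k[90:240,265:380]=((H[...,2]>90)&(H[...,1]<60))[90:240,265:380]
co=max(cv2.findContours(k,cv2.RETR_EXTERNAL,cv2.CHAIN_APPROX_NONE)[0],key=cv2.contourArea)[:,0]
q=onz(c,co,.01); r=cv2.minAreaRect((q[:,:2]*1000).astype(np.float32)); print('plate',r)
b=cv2.boxPoints(r); print(b)
k2=np.zeros_like(k); k2[90:240,265:380]=((H[...,2]<85))[90:240,265:380]; k2[cv2.drawContours(np.zeros_like(k),[co.reshape(-1,1,2)],-1,1,-1)==0]=0
n,l,s,ce=cv2.connectedComponentsWithStats(k2)
for i in range(1,n):
    if s[i,4]>15: print(s[i],ce[i].round(1),'z',np.median(P[l==i][:,2]).round(3),onz(c,ce[i],.066).round(4),onz(c,ce[i],.01).round(4))
print('plate z',np.median(P[k>0][:,2]))
```

```text
plate ((486.77203369140625, 268.2399597167969), (122.95765686035156, 72.69297790527344), 76.84822082519531)
[[437.3905  216.64363]
 [508.1768  200.10371]
 [536.15356 319.8363 ]
 [465.36728 336.37622]]
[316 121  11  11  88] [320.9 126. ] z -0.0 [[0.4986 0.3158 0.066 ]] [[0.4973 0.3124 0.01  ]]
[311 143  22   3  35] [321.  144.1] z 0.027 [[0.4945 0.3002 0.066 ]] [[0.4925 0.2939 0.01  ]]
[320 207   8   3  21] [323.7 208. ] z -0.0 [[0.4815 0.2406 0.066 ]] [[0.477  0.2235 0.01  ]]
plate z 0.010678382119101576
```

```bash
python3 -m crank '[[[1.5,-2,50],-1.5,0],[[1.5,-2,100],-1.5,0],[[1.5,-2,150],-1.5,0],[[1.5,-2,185],-1.5,0],[[1.5,-2,205],-1.5,0],[[1.5,-2,211],-1.5,0],[[1.5,-2,211],-1.5,0]]' 40
python3 -m crank '[[[0,0,0],0,255],[[0,0,0],0,255],[[0,0,0],0,255],[[0,0,0],0,255],[[0,0,0],0,255],[[0,0,0],0,255],[[0,0,0],0,255],[[0,0,0],0,255]]' 40
```

```text
time: 1.95
eef_pos: [0.4852, 0.2704, 0.0196]
tcp_rot: [0.781, 0.625, -0.001, -0.0]
contact_force: [-0.4, -0.6, 0.6]
opening: 1.004
finger_force: 0.0
time: 2.75
eef_pos: [0.4872, 0.2707, 0.0221]
tcp_rot: [0.781, 0.624, 0.001, 0.0]
contact_force: [-0.6, -0.5, 5.4]
opening: 0.513
finger_force: 42.7
```

```bash
python3 -m crank '[[[0,0,-10],0,255],[[0,0,-30],0,255],[[0,0,-70],0,255],[[0,0,-120],0,255],[[0,0,-170],0,255],[[0,0,-190],0,255],[[0,0,-190],0,255]]'
python3 w.py w2
python3 - <<'E'
from h import *
d=np.load('last.npz'); P=d['P']; s=get_state(); M=R.from_quat(s['tcp_rot']).as_matrix()
L=(P-s['eef_pos'])@M; m=(abs(L[...,0])<.12)&(abs(L[...,1])<.06)&(L[...,2]>-.06)&(L[...,2]<.04)
print(np.histogram(L[m][:,2],20))
E
```

```text
time: 3.45
eef_pos: [0.4877, 0.2709, 0.215]
tcp_rot: [0.781, 0.624, 0.004, 0.001]
contact_force: [1.0, 0.4, -2.0]
opening: 0.512
finger_force: 41.9
t 3.45 tcp [0.4877 0.2709 0.215 ] ty ang -12.78 q [0.33 0.04 1.89 0.   1.21 0.55] f [ 1.   0.4 -2. ] 41.891600489616394 0.5116783077084345
[0.502 0.339 0.358] [[0.97, -0.22, -0.05], [-0.22, -0.94, -0.26], [0.01, 0.27, -0.96]] 335.7292111099418
(array([3337, 1389, 1364, 5023, 9566,  797,  768,  709,  604,  644,  489,
        393,  286,  260,  248,  226, 3171, 8154,   89,  165]), array([-0.05999958, -0.05598199, -0.05196441, -0.04794682, -0.04392923,
       -0.03991165, -0.03589406, -0.03187647, -0.02785889, -0.0238413 ,
       -0.01982372, -0.01580613, -0.01178854, -0.00777096, -0.00375337,
        0.00026421,  0.0042818 ,  0.00829939,  0.01231697,  0.01633456,
        0.02035214]))
```

View pics/w2.png

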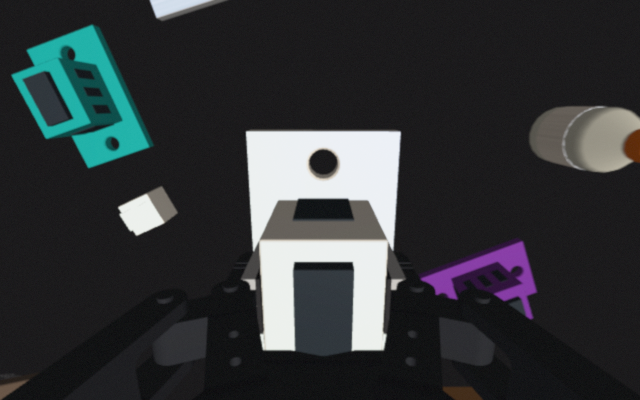

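The pavilion is held upright between the pads. Its near hole is at (323,163) and its far plate edge runs from (247,131) to (401,131). Next: its pose in the tool frame.

```bash
cat > hand.py <<'E'
from h import *
c=cam('wrist'); I=c['frame']; s=get_state(); M=R.from_quat(s['tcp_rot']).as_matrix(); t=s['eef_pos']
L=(pts(c)-t)@M; g=cv2.cvtColor(I,cv2.COLOR_BGR2GRAY)
m=np.zeros((400,640),bool); m[134:195,255:392]=g[134:195,255:392]>150
q=L[m]; A=np.c_[q[:,:2],np.ones(len(q))]; pl=np.linalg.lstsq(A,q[:,2],rcond=None)[0]; print('plate plane z=',pl.round(4))
def ray(uv):
    d=np.append((np.array(uv)-[c['cx'],c['cy']])/c['f'],1)@c['M'].T@M; o=(c['o']-t)@M
    k=(pl[2]+pl[0]*o[0]+pl[1]*o[1]-o[2])/(d[2]-pl[0]*d[0]-pl[1]*d[1]); return o+k*d
h=np.zeros_like(g); h[140:190,300:346]=g[140:190,300:346]<120
n,l,st,ce=cv2.connectedComponentsWithStats(h); i=1+np.argmax(st[1:,4]); print('hole px',st[i],ce[i].round(1),ray(ce[i]).round(4))
w=(g>140).astype(np.uint8); e=[]
for u in range(255,395,5):
    v=np.argmax(w[115:150,u])+115-.5; e.append(ray((u,v)))
e=np.array(e); f=np.polyfit(e[:,1],e[:,0],1); print('edge x at y=0',f[1].round(4),'slope deg',np.degrees(np.arctan(f[0])).round(2))
sl=[]
for v in range(136,165,4):
    r=np.where(w[v,200:450])[0]+200; a,b=ray((r.min()-.5,v)),ray((r.max()+.5,v)); sl.append([a[0],a[1],b[1]])
sl=np.array(sl); print('width',(sl[:,2]-sl[:,1]).mean().round(4),'centre y',((sl[:,1]+sl[:,2])/2).round(4), 'side slope deg',np.degrees(np.arctan(np.polyfit(sl[:,0],(sl[:,1]+sl[:,2])/2,1)[0])).round(2))
E
python3 hand.py
```

```text
plate plane z= [-0.2745 -0.0027  0.0209]
hole px [309 149  29  29 639] [323.1 163.1] [0.0438 0.0012 0.0089]
edge x at y=0 0.059 slope deg -0.08
width 0.0692 centre y [0.0011 0.0009 0.0011 0.0011 0.0011 0.0009 0.0011 0.0011] side slope deg -0.15
```

Run:
```python
from h import *
c=cam('wrist'); s=get_state(); M=R.from_quat(s['tcp_rot']).as_matrix(); L=(pts(c)-s['eef_pos'])@M
g=cv2.cvtColor(c['frame'],cv2.COLOR_BGR2GRAY)
print('cam in tool',((c['o']-s['eef_pos'])@M).round(4),(M.T@c['M']).round(3).tolist(), s['tcp_rot'])
for v in list(range(132,196,9))+list(range(245,350,15)):
    u=275; r=np.where(g[v,200:450]>120)[0]+200; print(v,c['range_z'][v,u].round(4),L[v,u].round(4),r.min(),r.max())
sc=cam('scene'); Q=pts(sc); l=(Q-s['eef_pos'])@M; m=(abs(l[...,0])<.1)&(abs(l[...,1])<.07)&(abs(l[...,2])<.07)&(sc['frame'].min(-1)>150)
v,u=np.where(m); print(u.min(),u.max(),v.min(),v.max()); cv2.imwrite('pics/s2.png',cv2.resize(sc['frame'][max(0,v.mean().astype(int)-60):][:120,int(u.mean())-80:][:,:160],(800,600),interpolation=cv2.INTER_CUBIC))
```

```text
cam in tool [ 0.07    0.0003 -0.144 ] [[-0.001, -0.963, -0.271], [1.0, -0.002, 0.002], [-0.002, -0.271, 0.963]] [ 0.7814338   0.62398369 -0.00222396 -0.00079396]
132 0.1524 [ 0.0576 -0.0211  0.0108] 246 400
141 0.153 [ 0.0536 -0.0212  0.0104] 246 399
150 0.155 [ 0.0494 -0.0215  0.0112] 247 399
159 0.155 [ 0.0454 -0.0215  0.0102] 247 398
168 0.1567 [ 0.0411 -0.0218  0.0107] 248 398
177 0.1567 [ 0.037  -0.0218  0.0095] 248 397
186 0.1595 [ 0.0323 -0.0222  0.0111] 249 397
195 0.1604 [ 0.028  -0.0223  0.0108] 249 396
245 0.1125 [ 0.0244 -0.0156 -0.04  ] 252 393
260 0.1144 [ 0.0187 -0.0159 -0.0396] 260 387
275 0.1172 [ 0.0124 -0.0163 -0.0385] 261 386
290 0.1177 [ 0.0071 -0.0164 -0.0394] 261 385
305 0.1194 [ 0.0011 -0.0166 -0.0394] 262 384
320 0.1219 [-0.0056 -0.017  -0.0386] 263 383
335 0.1228 [-0.0115 -0.0171 -0.0394] 260 386
386 426 163 191
```

View pics/s2.png

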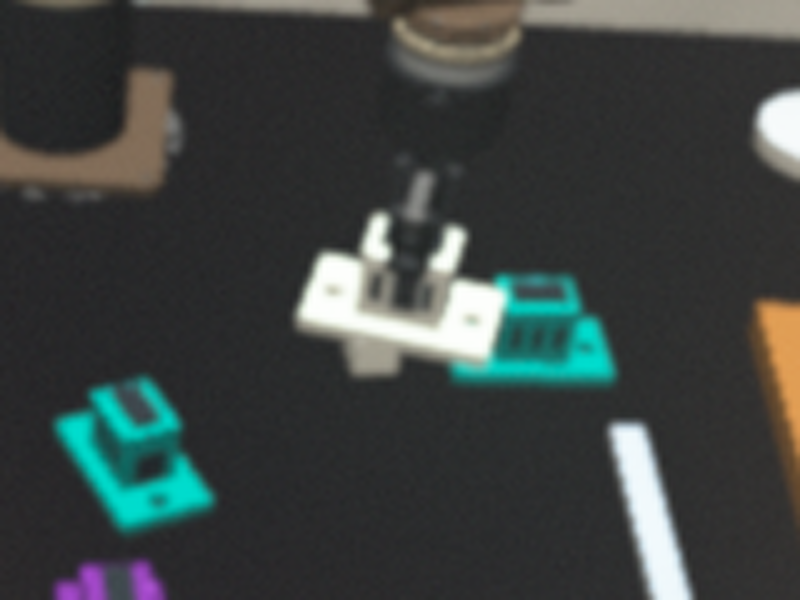

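The plate is flat, about 10.6 mm below the TCP. The pavilion centre is about (-1.6, +1.1) mm in the tool frame. I'll carry it high, just past the stage, so the wrist camera sees both pegs beside the plate.

```bash
python3 -m crank '[[[-30,16,-30],0,255],[[-70,38,-65],1.8,255],[[-115,62,-65],1.8,255],[[-160,86,-65],1.8,255],[[-205,110,-65],1.8,255],[[-250,134,-65],1.8,255],[[-295,158,-65],1.8,255],[[-340,182,-65],1.8,255],[[-380,204,-65],1.8,255],[[-420,225,-65],1.8,255]]'
python3 -m crank '[[[-40,22,0],0,255],[[-70,38,0],0,255],[[-90,48,0],0,255],[[-98,53,0],0,255],[[-98,53,0],0,255],[[-98,53,0],0,255]]'
python3 w.py w3; python3 hand.py
```

```text
time: 4.65
eef_pos: [0.6108, -0.1879, 0.2717]
tcp_rot: [0.791, 0.612, -0.001, -0.003]
contact_force: [0.5, -0.2, -2.0]
opening: 0.507
finger_force: 41.8
time: 5.25
eef_pos: [0.6379, -0.2932, 0.2738]
tcp_rot: [0.791, 0.612, -0.0, -0.001]
contact_force: [0.5, -0.6, -1.2]
opening: 0.507
finger_force: 41.8
t 5.25 tcp [ 0.6379 -0.2932  0.2738] ty ang -14.54 q [-0.58  0.32  1.46  0.    1.37 -0.32] f [ 0.5 -0.6 -1.2] 41.811407804489136 0.5072928956724645
[ 0.656 -0.226  0.416] [[0.97, -0.24, -0.07], [-0.25, -0.93, -0.26], [-0.0, 0.27, -0.96]] 335.7292111099418
plate plane z= [-3.0348 -0.0308  0.1471]
hole px [312 170  24   8  55] [323.7 174.6] [0.0255 0.0002 0.0696]
edge x at y=0 0.0622 slope deg 2.55
width 0.0876 centre y [-0.0048 -0.0051 -0.0056 -0.006  -0.0064 -0.0069 -0.0077 -0.0085] side slope deg 10.56
```

View pics/w3.png

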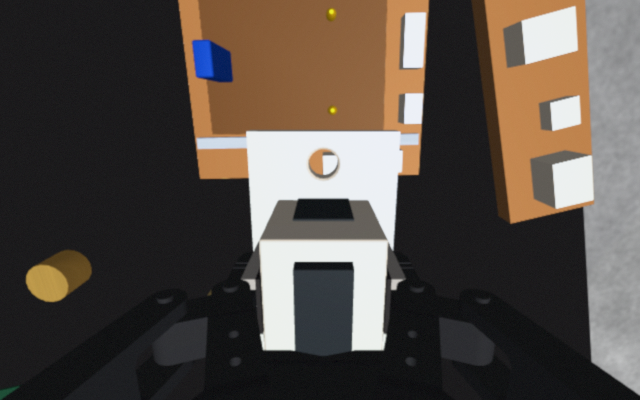

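Both pegs are visible, at (332,14) and (333,110), and the held pavilion has not moved in the grip (hole at (323,163)). I'll work out the shift in tool axes.

Run:
```python
from h import *
c=cam('wrist'); s=get_state(); M=R.from_quat(s['tcp_rot']).as_matrix(); t=s['eef_pos']
H=cv2.cvtColor(c['frame'],cv2.COLOR_BGR2HSV); P=pts(c)
def tool(w): return ((w-t)@M)*1000
# hand features on plane tool z=10.6mm
z=t[2]-.0106
hole=tool(onz(c,[323.1,163.1],z))[0]; ed=tool(onz(c,[[270,130.5],[324,130.5],[380,130.5]],z)); w=tool(onz(c,[[246.5,150],[399.5,150]],z))
print('hole',hole.round(1),'edge x',ed[:,0].round(1),'side y',w[:,1].round(1))
m=((H[...,0]>22)&(H[...,0]<34)&(H[...,1]>170)&(H[...,2]>90)).astype(np.uint8); m[135:]=0; m[:,:315]=0; m[:,350:]=0
n,l,st,ce=cv2.connectedComponentsWithStats(m); pe=[]
for i in range(1,n):
    if st[i,4]<8: continue
    print(st[i],ce[i].round(1),'z',np.median(P[l==i][:,2]).round(4)); 
    # tip: top-of-peg; cast centroid at 60 mm
    p=onz(c,ce[i],.059)[0]; pe.append(p); print(p.round(4),tool(p).round(1))
pe=np.array(pe); d=pe[0]-pe[1]; print('sep',np.linalg.norm(d),'y axis ang',np.degrees(np.arctan2(d[1],d[0])),'seat',pe.mean(0),'tool',tool(pe.mean(0)).round(1), s['tcp_rot'],t)
```

```text
hole [43.4 -0.1 10.6] edge x [58.1 58.1 58. ] side y [-34.9  34.6]
[327   9   8  12  77] [330.3  14.3] z 0.0615
[ 0.683  -0.1473  0.059 ] [152.1   6.9 216.4]
[328 107   8   7  43] [331.4 110. ] z 0.0629
[ 0.6622 -0.2339  0.059 ] [ 63.1   8.5 216.4]
sep 0.08900437311453023 y axis ang 76.53062274766927 seat [ 0.67258463 -0.1906023   0.059     ] tool [107.6   7.7 216.4] [ 7.90635413e-01  6.12287188e-01  5.53790280e-05 -1.99233500e-04] [ 0.6382649  -0.29291319  0.27537161]
```

```bash
python3 -m crank '[[[40,3,0],-0.7,255],[[80,6,0],-0.7,255],[[103,7.9,20],-0.7,255],[[109.3,7.9,60],-0.7,255],[[109.3,7.9,105],-0.7,255],[[109.3,7.9,145],-0.7,255],[[109.3,7.9,165],-0.7,255],[[109.3,7.9,170],-0.7,255],[[109.3,7.9,170],-0.7,255],[[109.3,7.9,170],-0.7,255]]'
python3 w.py w4
python3 - <<'E'
import cv2; I=cv2.imread('pics/w4.png'); cv2.imwrite('pics/w4c.png',cv2.resize(I[100:250,220:420],(800,600),interpolation=cv2.INTER_CUBIC))
E
```

```text
time: 6.4
eef_pos: [0.6748, -0.1909, 0.108]
tcp_rot: [0.787, 0.617, 0.001, 0.002]
contact_force: [1.1, 0.0, -1.2]
opening: 0.513
finger_force: 41.7
t 6.4 tcp [ 0.6748 -0.1909  0.108 ] ty ang -13.85 q [-0.42  0.45  1.6  -0.    1.09 -0.18] f [ 1.1  0.  -1.2] 41.73227906227112 0.5127589327029939
[ 0.691 -0.123  0.25 ] [[0.97, -0.23, -0.06], [-0.24, -0.93, -0.27], [0.0, 0.27, -0.96]] 335.7292111099418
```

View pics/w4c.png

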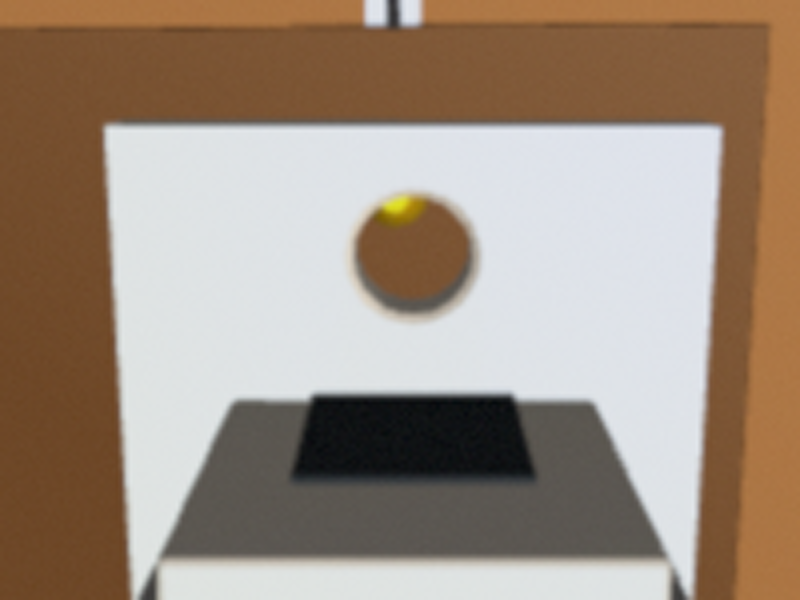

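Through the hole (centre at crop (415,257)) the yellow peg tip shows at crop (402,203), so it lies a little left. I'll turn that into millimetres.

Run:
```python
from h import *
c=cam('wrist'); s=get_state(); M=R.from_quat(s['tcp_rot']).as_matrix(); t=s['eef_pos']; tool=lambda w:((w-t)@M)*1000
g=c['frame'][100:250,220:420]; H=cv2.cvtColor(c['frame'],cv2.COLOR_BGR2HSV)
print('t',t)
m=np.zeros((400,640),bool); m[145:182,305:342]=((H[...,0]>22)&(H[...,0]<34)&(H[...,1]>150))[145:182,305:342]
v,u=np.where(m); print('peg',u.min(),u.max(),v.min(),v.max(),u.mean(),v.mean(),np.median(pts(c)[m][:,2]))
for z in(.064,.060): print(z,tool(onz(c,[[u.mean(),v.mean()],[u.mean(),v.max()+.5],[u.min()-.5,v.min()],[u.max()+.5,v.min()]],z)).round(1).tolist())
print('hole',tool(onz(c,[323.7,164.2],t[2]-.0106)).round(1), 'rim', tool(onz(c,[323.7,148.2],t[2]-.0206)).round(1))
```

```text
t [ 0.67488154 -0.19117985  0.10835749]
peg 315 324 150 154 319.2564102564103 151.92307692307693 0.06227076472764789
0.064 [[43.7, -2.0, 44.3], [42.3, -2.0, 44.3], [44.8, -4.7, 44.3], [44.8, 0.9, 44.3]]
0.06 [[43.2, -2.1, 48.3], [41.7, -2.1, 48.3], [44.3, -4.8, 48.3], [44.3, 0.9, 48.3]]
hole [[42.8  0.4 10.6]] rim [[48.9  0.4 20.6]]
```

```bash
python3 -m crank '[[[1.7,-2,0],0,255],[[1.7,-2,0],0,255],[[1.7,-2,8],0,255],[[1.7,-2,16],0,255],[[1.7,-2,20],0,255],[[1.7,-2,20],0,255],[[1.7,-2,20],0,255]]'
python3 w.py w5;  python3 - <<'E'
import cv2; I=cv2.imread('pics/w5.png'); cv2.imwrite('pics/w5c.png',cv2.resize(I[100:250,220:420],(800,600),interpolation=cv2.INTER_CUBIC))
E
```

```text
time: 7.2
eef_pos: [0.6717, -0.1885, 0.0848]
tcp_rot: [0.787, 0.616, -0.0, -0.0]
contact_force: [-1.0, 0.0, -1.9]
opening: 0.508
finger_force: 41.7
t 7.2 tcp [ 0.6717 -0.1885  0.0848] ty ang -13.88 q [-0.42  0.47  1.61  0.    1.06 -0.18] f [-1.   0.  -1.9] 41.73518121242523 0.507540373714953
[ 0.689 -0.121  0.227] [[0.97, -0.23, -0.07], [-0.24, -0.93, -0.26], [-0.0, 0.27, -0.96]] 335.7292111099418
```

View pics/w5c.png

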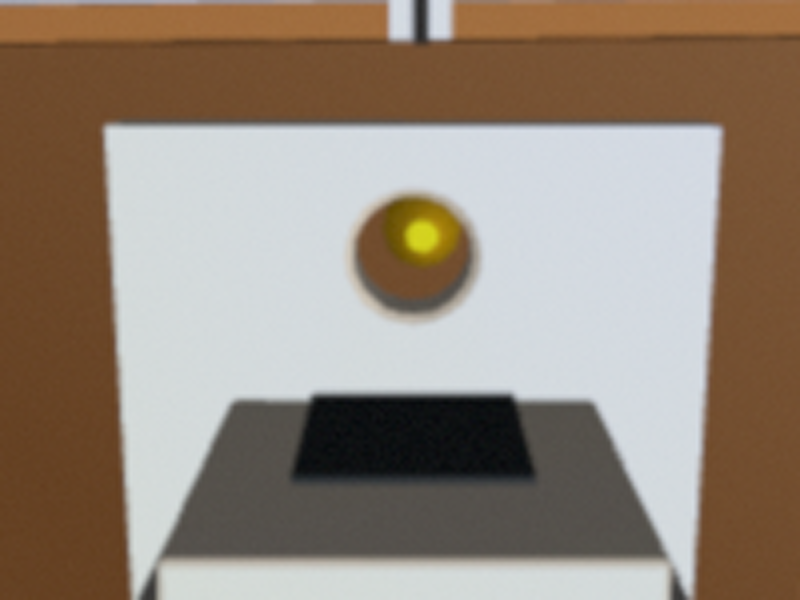

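The peg tip is at crop (421,237), inside the hole and off by only about 0.7 mm in each axis. I'll nudge it and lower.

```bash
python3 -m crank '[[[0.6,0.6,3],0,255],[[0.6,0.6,6],0,255],[[0.6,0.6,9],0,255],[[0.6,0.6,12],0,255],[[0.6,0.6,14.5],0,255],[[0.6,0.6,15.5],0,255],[[0.6,0.6,16],0,255],[[0.6,0.6,16],0,255]]'
python3 hand.py | sed -n 1,2p
```

```text
time: 8.05
eef_pos: [0.6726, -0.1882, 0.0702]
tcp_rot: [0.787, 0.617, -0.0, 0.0]
contact_force: [-2.1, 0.4, 2.8]
opening: 0.511
finger_force: 42.3
plate plane z= [-0.2109  0.0023  0.0206]
hole px [309 149  29  29 574] [322.8 163.1] [ 0.0431 -0.0001  0.0115]
```

```bash
python3 -m crank '[[[0,0,1],0,255],[[0,0,2],0,255],[[0,0,2],0,255],[[0,0,2],0,255]]'
python3 -m crank '[[[0,0,1],0,160],[[0,0,1],0,100],[[0,0,1],0,0],[[0,0,1],0,0],[[0,0,1],0,0],[[0,0,1],0,0],[[0,0,1],0,0],[[0,0,1],0,0]]'
python3 w.py w6
python3 - <<'E'
from h import *
d=np.load('last.npz'); L=d['P']; g=cv2.cvtColor(d['I'],cv2.COLOR_BGR2GRAY)
for v in (140,155,170,185,290,320): print(v,L[v,275].round(4),L[v,375].round(4))
E
```

```text
time: 8.5
eef_pos: [0.6727, -0.1882, 0.0702]
tcp_rot: [0.787, 0.617, -0.0, -0.0]
contact_force: [-6.7, 1.8, 12.0]
opening: 0.512
finger_force: 43.2
time: 9.3
eef_pos: [0.6726, -0.1881, 0.0662]
tcp_rot: [0.787, 0.616, -0.0, -0.0]
contact_force: [-0.3, 0.4, -0.5]
opening: 0.998
finger_force: 0.0
t 9.3 tcp [ 0.6726 -0.1881  0.0662] ty ang -13.88 q [-0.42  0.5   1.62  0.    1.03 -0.18] f [-0.3  0.4 -0.5] 0.0 0.998452740750497
[ 0.689 -0.12   0.209] [[0.97, -0.23, -0.07], [-0.24, -0.93, -0.26], [-0.0, 0.27, -0.96]] 335.7292111099418
140 [ 0.6647 -0.1306  0.0574] [ 0.708  -0.1413  0.0578]
155 [ 0.6628 -0.137   0.0572] [ 0.7067 -0.1479  0.0576]
170 [ 0.6609 -0.1437  0.0572] [ 0.7052 -0.1544  0.0585]
185 [ 0.6589 -0.1505  0.057 ] [ 0.7038 -0.1614  0.058 ]
290 [ 0.6591 -0.1751  0.1085] [ 0.6917 -0.1834  0.1082]
320 [ 0.6557 -0.1866  0.1081] [ 0.6894 -0.1958  0.1069]
```

View pics/w6.png

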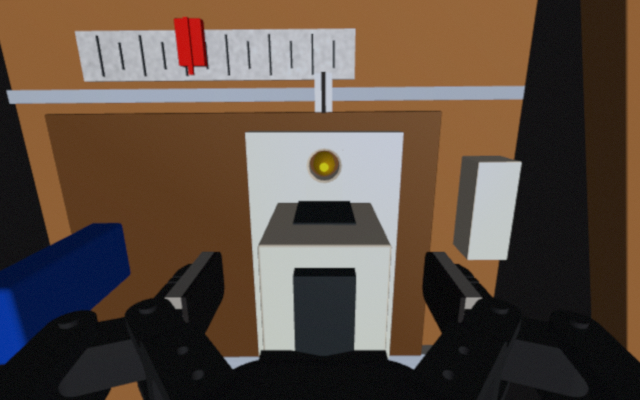

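The pavilion is seated: plate top at 57.5 mm (58 expected), peg centred in the hole at (323,166). The stage pointer's black line is at (323,90) and the red marker's centre at (190,42). Next: the pull-out and the handle position.

```bash
cat > mk.py <<'E'
from h import *
def mark(c,y=-14.2):
    I=c['frame']; H=cv2.cvtColor(I,cv2.COLOR_BGR2HSV).astype(int); P=pts(c); a=np.radians(y); X=np.array([np.cos(a),np.sin(a),0])
    m=((H[...,0]<5)|(H[...,0]>175))&(H[...,1]>190)&(H[...,2]>60); v,u=np.where(m)
    q=P[m]; q=q[(q[:,2]>.035)&(q[:,2]<.06)]; zt=np.percentile(q[:,2],60); q=q[abs(q[:,2]-zt)<.003]; x=q@X
    print('red px',u.min(),u.max(),v.min(),v.max(),'z',zt.round(4),'X range',np.percentile(x,[2,50,98]).round(4),'pos',np.median(q,0).round(4)); return X,x,P,H
if __name__=='__main__':
    c=cam('wrist'); X,x,P,H=mark(c)
    g=cv2.cvtColor(c['frame'],cv2.COLOR_BGR2GRAY)
    for v in range(74,112,6):
        r=g[v,313:335].astype(int); u=313+np.argmin(r); print(v,r.tolist() if v==92 else '',u,P[v,u].round(4),(P[v,u]@X).round(4), 'hdl' )
    for z in (.045,.048,.052):print(z,(onz(c,[[323.5,76],[190.5,45],[190.5,20],[190,68]],z)@X).round(4))
    b=(H[...,0]>105)&(H[...,0]<130)&(H[...,1]>120); q=P[b]; q=q[abs(q[:,2]-.113)<.006]; print('handle top pts',len(q),q.mean(0),q.min(0),q.max(0))
E
python3 mk.py
```

```text
red px 174 206 17 73 z 0.0434 X range [0.6315 0.6376 0.6428] pos [ 0.6375 -0.08    0.0431]
74  323 [ 0.6924 -0.1081  0.0477] 0.6978 hdl
80  323 [ 0.6918 -0.1107  0.0496] 0.6978 hdl
86  323 [ 0.6912 -0.1131  0.0487] 0.6978 hdl
92 [170, 182, 196, 199, 199, 198, 197, 175, 114, 53, 37, 58, 129, 181, 198, 200, 200, 198, 193, 179, 171, 168] 323 [ 0.6905 -0.1157  0.0496] 0.6978 hdl
98  323 [ 0.6899 -0.1182  0.0494] 0.6978 hdl
104  323 [ 0.6893 -0.1207  0.0484] 0.6978 hdl
110  323 [ 0.6886 -0.1233  0.0476] 0.6978 hdl
0.045 [0.698  0.6382 0.6393 0.637 ]
0.048 [0.698  0.6393 0.6403 0.6381]
0.052 [0.698  0.6408 0.6418 0.6396]
handle top pts 2236 [ 0.57266509 -0.16323994  0.11141158] [ 0.55922635 -0.20139622  0.10700156] [ 0.71711    -0.14942021  0.11518516]
```

Pull-out needed is about 60.5 mm. The handle is 110 mm back along tool y. I'll go up, over and down around the handle.

```bash
python3 -m crank '[[[0,0,-25],0,0],[[0,0,-60],0,0],[[0,0,-100],0,0],[[0,-15,-110],0.3,0],[[-1,-55,-110],0.3,0],[[-1,-95,-110],0.3,0],[[-1,-110,-110],0.3,0],[[-1,-110.5,-110],0.3,0],[[-1,-110.5,-110],0.3,0]]'
python3 - <<'E'
from h import *
s=get_state();t=s['eef_pos'];M=R.from_quat(s['tcp_rot']).as_matrix();c=cam('top');P=pts(c)
c=cam('wrist');P=pts(c);H=cv2.cvtColor(c['frame'],cv2.COLOR_BGR2HSV)
b=(H[...,0]>105)&(H[...,0]<130)&(H[...,1]>120)&(H[...,2]>40); L=(P-t)@M; m=b&(abs(P[...,2]-.113)<.008)&(np.hypot(L[...,0],L[...,1])<.06)
print('t',t,M[:,1]); q=L[m]; print(m.sum(),np.percentile(q,[2,50,98],axis=0).round(4))
# plate still seated
w=(abs(P[...,2]-.058)<.004)&(c['frame'].min(-1)>130); print('plate',w.sum(),P[w].mean(0).round(4))
E
```

```text
time: 10.3
eef_pos: [0.5655, -0.1628, 0.1769]
tcp_rot: [0.789, 0.614, 0.0, 0.001]
contact_force: [-0.1, 0.3, 0.4]
opening: 0.999
finger_force: 0.0
t [ 0.56552703 -0.16280638  0.17692916] [ 0.96946915 -0.24520802  0.00160842]
1040 [[-0.0148 -0.0068  0.0627]
 [ 0.0001  0.0004  0.0641]
 [ 0.0131  0.0075  0.0693]]
plate 7347 [ 0.6805 -0.1847  0.0575]
```

The handle is centred under the tool to within 1 mm. Descending and gripping.

```bash
python3 -m crank '[[[0,0.3,40],0,0],[[0,0.3,80],0,0],[[0,0.3,102],0,0],[[0,0.3,110],0,0],[[0,0.3,110],0,0]]' 60
python3 -m crank '[[[0,0,0],0,255],[[0,0,0],0,255],[[0,0,0],0,255],[[0,0,0],0,255],[[0,0,0],0,255],[[0,0,0],0,255],[[0,0,0],0,255],[[0,0,0],0,255],[[0,0,0],0,255]]' 60
python3 mk.py | grep red
```

```text
time: 10.9
eef_pos: [0.5653, -0.1626, 0.065]
tcp_rot: [0.789, 0.614, -0.001, -0.001]
contact_force: [0.5, 0.6, 0.5]
opening: 1.002
finger_force: 0.0
time: 11.8
eef_pos: [0.5662, -0.1629, 0.0672]
tcp_rot: [0.789, 0.615, 0.0, 0.001]
contact_force: [2.5, 1.2, 5.1]
opening: 0.181
finger_force: 59.7
red px 413 442 15 70 z 0.0433 X range [0.6306 0.6358 0.642 ] pos [ 0.6357 -0.0796  0.0431]
```

```bash
python3 -m crank '[[[0,-2,0],0,255],[[0,-6,0],0,255],[[0,-12,0],0,255],[[0,-20,0],0,255],[[0,-28,0],0,255],[[0,-36,0],0,255],[[0,-44,0],0,255],[[0,-51,0],0,255],[[0,-56,0],0,255],[[0,-59,0],0,255]]'
python3 -m crank '[[[0,-1.5,0],0,255],[[0,-1.5,0],0,255],[[0,-1.5,0],0,255],[[0,-1.5,0],0,255],[[0,-1.5,0],0,255]]'
python3 - <<'E'
from h import *; from mk import mark
c=cam('wrist'); X,x,P,H=mark(c); g=cv2.cvtColor(c['frame'],cv2.COLOR_BGR2GRAY); cv2.imwrite('pics/w7.png',c['frame'])
Y=np.array([-X[1],X[0],0]); s=get_state(); print(s['eef_pos'],s['finger_force'])
# pixels on pointer: sample line across the pointer in stage axes, z=.049, at several Y
y0=(np.median(P[(abs(P[...,2]-.0434)<.002)&(H[...,1]>190)&((H[...,0]<5)|(H[...,0]>175))],0)@Y)
for dy in (-.027,-.030,-.033,-.036):
    xs=np.arange(.62,.655,.0005); w=xs[:,None]*X+(y0+dy)*Y+[0,0,.049]; d=(w-c['o'])@c['M']; uv=d[:,:2]/d[:,2:]*c['f']+[c['cx'],c['cy']]
    val=[int(g[int(round(v)),int(round(u))]) if 0<=v<400 and 0<=u<640 else -1 for u,v in uv]; print(dy,val, uv[0].round())
w=(abs(P[...,2]-.058)<.004)&(c['frame'].min(-1)>130); print('plate',w.sum(),np.percentile(P[w],[2,50,98],axis=0).round(4)); print(P[w]@X.mean() if 0 else '')
E
```

```text
time: 12.85
eef_pos: [0.5088, -0.1492, 0.0672]
tcp_rot: [0.789, 0.614, 0.0, 0.002]
contact_force: [5.9, -3.8, 3.5]
opening: 0.182
finger_force: 59.8
time: 13.35
eef_pos: [0.5077, -0.149, 0.0672]
tcp_rot: [0.789, 0.614, 0.001, 0.002]
contact_force: [5.7, -3.3, 4.0]
opening: 0.178
finger_force: 59.8
red px 539 576 12 67 z 0.0433 X range [0.6301 0.6354 0.6419] pos [ 0.6349 -0.0796  0.0431]
[ 0.50765444 -0.14896053  0.0671909 ] 59.816797971725464
-0.027 [152, 152, 151, 152, 152, 153, 153, 153, 153, 153, 154, 152, 152, 152, 153, 152, 152, 152, 153, 152, 149, 123, 99, 92, 92, 142, 218, 237, 240, 239, 239, 235, 177, 72, 37, 40, 91, 203, 238, 239, 239, 234, 199, 156, 150, 152, 150, 150, 150, 150, 150, 150, 150, 150, 151, 149, 150, 151, 150, 150, 149, 150, 151, 150, 149, 149, 150, 149, 149, 149, 148] [521.  99.]
-0.03 [153, 153, 151, 151, 151, 152, 151, 151, 152, 152, 151, 150, 150, 150, 150, 150, 150, 150, 149, 151, 144, 119, 95, 90, 90, 100, 162, 237, 238, 238, 238, 228, 161, 63, 40, 41, 51, 113, 207, 236, 237, 226, 185, 152, 148, 148, 147, 149, 148, 148, 148, 148, 147, 148, 148, 147, 148, 147, 148, 147, 148, 147, 142, 139, 138, 136, 136, 138, 136, 138, 137] [520. 106.]
-0.033 [95, 94, 95, 94, 94, 95, 95, 96, 95, 94, 94, 94, 93, 94, 95, 93, 95, 94, 95, 95, 94, 95, 93, 94, 92, 94, 93, 93, 92, 93, 94, 94, 93, 93, 94, 93, 93, 93, 93, 93, 93, 93, 93, 92, 93, 93, 94, 94, 92, 92, 92, 93, 93, 93, 95, 92, 93, 92, 93, 93, 91, 93, 92, 92, 92, 93, 91, 92, 94, 91, 93] [519. 113.]
-0.036 [95, 94, 94, 95, 95, 96, 95, 95, 94, 95, 94, 95, 96, 94, 92, 94, 92, 93, 93, 94, 94, 94, 94, 94, 92, 95, 95, 96, 93, 93, 94, 93, 93, 93, 93, 93, 93, 92, 92, 94, 93, 93, 94, 92, 92, 94, 93, 92, 92, 94, 93, 92, 93, 92, 92, 93, 92, 92, 93, 93, 93, 92, 91, 93, 92, 91, 92, 92, 93, 93, 91] [518. 119.]
plate 13320 [[ 0.5778 -0.2021  0.0565]
 [ 0.611  -0.1399  0.0579]
 [ 0.656  -0.115   0.0592]]
```

The pointer is about 1.3 mm short of the marker's centre. I'll pull 1 mm more, cross-check from the top camera, and check that the pavilion stays seated.

```bash
python3 -m crank '[[[0,-1,0],0,255],[[0,-1,0],0,255],[[0,-1,0],0,255],[[0,-1,0],0,255],[[0,-1,0],0,255]]'
python3 - <<'E'
from h import *; from mk import mark
c=cam('top'); X,x,P,H=mark(c); Y=np.array([-X[1],X[0],0]); g=cv2.cvtColor(c['frame'],cv2.COLOR_BGR2GRAY)
m=np.zeros((400,640),bool); m[120:175,322:360]=(((H[...,0]<6)|(H[...,0]>174))&(H[...,1]>150))[120:175,322:360]
v,u=np.where(m); r=onz(c,[u.mean(),v.mean()],.0433)[0]; print('red top',r,r@X, r@Y)
for dy in (-.022,-.025,-.028,-.031):
    xs=np.arange(.615,.66,.0015); w=xs[:,None]*X+(r@Y+dy)*Y+[0,0,.049]; d=(w-c['o'])@c['M']; uv=(d[:,:2]/d[:,2:]*c['f']+[c['cx'],c['cy']]).astype(np.float32)
    print(dy,cv2.remap(g,uv[:,None,0],uv[:,None,1],cv2.INTER_LINEAR).ravel().tolist())
c=cam('wrist'); X,x,P,H=mark(c); w=(abs(P[...,2]-.058)<.004)&(c['frame'].min(-1)>130)&(P[...,0]>.56)
q=P[w]; A=np.c_[q[:,:2]-q[:,:2].mean(0),np.ones(len(q))]; print('plane',np.linalg.lstsq(A,q[:,2],rcond=None)[0].round(4))
E
```

```text
time: 13.9
eef_pos: [0.5067, -0.1487, 0.0672]
tcp_rot: [0.789, 0.614, 0.001, 0.002]
contact_force: [5.2, -3.2, 3.9]
opening: 0.18
finger_force: 60.0
red px 332 464 147 157 z 0.0436 X range [0.6337 0.6364 0.6401] pos [ 0.6357 -0.0806  0.0434]
red top [ 0.63617262 -0.0787251   0.0433    ] 0.6360464369344463 0.07973816260377824
-0.022 [248, 247, 246, 242, 240, 239, 240, 245, 249, 243, 239, 238, 237, 238, 239, 240, 245, 248, 251, 248, 246, 245, 245, 247, 248, 248, 247, 246, 246, 245, 246]
-0.025 [250, 248, 246, 245, 246, 248, 249, 251, 251, 248, 246, 245, 240, 237, 236, 238, 248, 254, 249, 243, 243, 244, 245, 247, 249, 248, 246, 245, 244, 243, 243]
-0.028 [224, 220, 218, 215, 221, 229, 228, 227, 224, 218, 226, 241, 244, 246, 239, 226, 235, 247, 237, 218, 215, 221, 223, 223, 223, 219, 214, 213, 214, 218, 221]
-0.031 [182, 182, 178, 171, 170, 173, 175, 181, 181, 174, 183, 207, 221, 220, 212, 188, 175, 197, 204, 186, 176, 186, 192, 182, 171, 164, 159, 168, 177, 185, 193]
red px 541 578 12 67 z 0.0434 X range [0.6301 0.6354 0.642 ] pos [ 0.6349 -0.0797  0.0431]
plane [-0.0009 -0.0017  0.0579]
```

The estimates put the pointer 0–2 mm from the red line (tolerance 6 mm). The plate is flat at 57.9 mm and the handle is held with 60 N. Handing in.

```bash
python3 -c "
from plant import ctrl; print(ctrl.sign_off())"
```

```text
the job is handed in; nothing more can be done
None
```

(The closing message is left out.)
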